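# Raise the pass-through sash and slide the tray in

### The arm

A 6-joint arm with a two-finger parallel gripper is mounted at the origin on the work surface. World frame = base frame: x ahead of the robot, y to its left, z up, the work surface at z = 0. Lengths are in m, angles in rad, forces in N, time in s.
With the tool pointing down it reaches from about 0.25 to 0.725 m from the base axis. Payload 4 kg.
Tool frame: the origin (TCP) lies at the very end of the fingers, on their centre line; the grasp point (between the pads) lies 19 mm behind it; x points along the fingers, z is the direction in which the jaws open and shut, and the axes are right-handed (so a half turn about x gives the same grasp; the last joint's range is limited). The gripper opens to 85 mm and grips with 20 to 120 N. Pads are 22 mm wide; open, the fingers measure 114 mm over their backs; the gripper's body (76 mm by 85 mm) begins 54 mm behind the grasp point. The pads swing forward as they close: fully open they stand 13 mm farther back than shut.
Start: joints at [1.227, 0.241, 0.005, 1.335, 0, 1.571], TCP at [0.169, 0.471, 0.231] pointing down, gripper open.
Joint ranges: [-2.72, 2.72], [-1.05, 1.87], [-1.09, 1.28], [-1.99, 2.15], [-1.42, 1.44], [-3.14, 3.14]. Speed limits (rad/s): [2.79, 2.79, 3.14, 3.14, 3.14, 3.14].

### API

Orientations are given as a unit quaternion [x, y, z, w].
In Python, from workcell import bot gives the robot as it stands.
- The arm moves only by the tool apply_moves, never from a script. Its argument "targets" is one flat list of numbers, 7 for each row, row after row: the shift along the tool's x, y, z in units of 25 cm (1.0 is 25 cm), then the turn, a rotation vector about the tool's x, y, z in units of 0.5 rad (1.0 is 0.5 rad), then the opening, from 0 (shut) to 1 (fully open). In form: [tx, ty, tz, wx, wy, wz, claw, tx, ty, tz, wx, wy, wz, claw, ...]. A call has 1 to 12 rows; each row is the pose to reach, as a shift and turn from the pose commanded when the call began, along the tool's axes at that moment; what a row does not reach only later rows make up. A row lasts 1/12 s, in which the tool goes at most 41.7 mm and 7.16 degrees, less where a joint would pass 70% of its speed; a pose out of reach is approached as far as the arm can. A call with a number of a shift or a turn outside -1 to 1 is refused whole. A call with a gripper value outside its range is refused whole. The fingers move at their own pace and stop on an object; the grip force is fixed at half the most. Time passes only in rows, so rows that repeat a pose let the fingers close. It gives the time, the measured TCP pose, the force and the opening at its end, in the units of the state.
- bot.get_obs(): the state, without advancing time (a new reading comes with each control period).
- bot.camera(name): name is "scene" or "side" or "wrist"; returns (picture, depth): 400x640x3 uint8, red, green, blue; 400x640 float32, m along the optical axis (not along the pixel's ray), 0 where there is no reading.
- bot.camera_params(name): a dict with "fx", "fy", "cx", "cy" (pixels), "T" (4x4, takes a point from camera to world coordinates); the wrist camera has in their place "tool_from_camera" (4x4, takes a point from camera to tool coordinates, whose origin is the TCP and whose axes are the tool frame's). Camera axes: x right, y up, looking along -z (the intrinsics and any distortion apply to the point x, -y, -z); pixel columns grow to the right and rows downward; lengths in m; the calibration is good to about 2 mm. A picture is of the moment at which its call begins: read the wrist's pose just before it. camera_params takes no time and is no camera call.
- bot.job_done(): hands the job in, once; it reports no verdict.
The state is a dict: "clock": time; "joint_pos": joint angles; "joint_vel": joint speeds; "tau": joint torques, N m; "eef_pos": TCP position; "tool_rot": TCP orientation; "ft_force": force on the tool from outside, world axes, zero at the start; "ft_torque": the same for the moment, N m; "grip_width": finger opening in m.
Only numpy, scipy, OpenCV 4.12 (cv2) and the standard library are available. Lean on these libraries where they do the work, as an engineer would, in place of code of your own. Each camera call takes 0.05 s, during which the arm holds its last target.

### The job

Raise the counterbalanced sash by pushing up under its lip until the underside of the lip is level with the marker clamped on the left post, and leave it standing there. Then slide the loaded tray forward under the sash, without tipping it, until the whole tray is just past the sash panel on the far side. Leave the other things on the bench where they are.

Things in the scene. Friction and masses are not known exactly. Their poses are not given: they have to be found in the camera images.
- frame: Fixed aluminium frame. Origin on the bench midway between the posts, in the sash panel's plane; x points through the opening, away from the robot; y to the robot's left. Posts 40 x 40 mm, 460 mm tall, at y = +-220 mm (400 mm clear between). Foot plates 8 mm high, y +-190 to +-250, x -50 to 110 mm. Header bar above 460 mm. No sill: the bench runs flat through. Yaw up to 0.2 rad.
- sash (a joint): Sash height above its lowest stop, m, 0 to 0.17; at 0 the lip's underside is 55 mm above the bench. Clear panel 6 mm thick at frame x = 0; aluminium lip rail along its bottom, 384 mm long, 12 mm thick, from frame x = -30 (robot side) to +10 mm; top edge 219 mm above the lip's underside. About 0.9 kg, counterbalanced: stays where left; 2 to 6 N anywhere under the lip moves it.
- lip_edge (a point): On the sash: middle of the lip's length, on its underside, at the edge nearest the robot (frame x = -30 mm, y = 0). It moves straight up with the sash. At the start 55 to 80 mm above the bench.
- mark (a point): On the marker, a fixed black clamp 22 mm high around the left (+y) post with a thin level blade (4 mm) at mid-height on its front and back. The point is the front blade's tip at mid-thickness (frame x = -34, y = 220 mm): the height the lip's underside has to reach, 135 to 210 mm above the bench.
- tray: Loose shallow steel tray with two capped amber jars (60 mm across) and two thin tubes before them fixed in it, one piece, 0.4 to 0.8 kg. 100 mm (its x) by 140 mm (its y), walls 35 mm high, 4 mm thick; jar tops 90 mm above the bench, jars and tubes at least 7 mm inside the tray's outer faces. Origin at the centre of its underside. Starts before the sash, turned up to 0.25 rad from the frame.
- tray_a (a point): Bottom corner of the tray at tray x = -50, y = +70 mm (near side, left).
- tray_b (a point): Bottom corner of the tray at tray x = -50, y = -70 mm (near side, right).
- tray_c (a point): Bottom corner of the tray at tray x = +50, y = +70 mm (far side, left).
- tray_d (a point): Bottom corner of the tray at tray x = +50, y = -70 mm (far side, right).
- wash_bottle: Bystander: loose white bottle, 64 mm across, 170 mm tall; origin at the centre of its underside.
- glove_box: Bystander: loose cardboard box of gloves 120 x 220 x 80 mm; origin at the centre of its underside.
- beaker: Bystander: loose steel cup, 70 mm across the rim, 90 mm tall; origin at the centre of its underside.

How it is judged:
By the outcome, as a careful person would: the job done as asked, in the order asked, and still so for the second after the job is handed in, with the robot touching nothing.
It also fails if it takes over 72 s, if anything falls off the work surface, if the arm or the gripper's body presses on something with over 40 N, if the wrist force passes 120 N, or if a joint passes its speed limit or range.

## Working session

There is one attempt and no reset: what is moved stays moved. The work goes in short steps, Python scripts to look and compute and a tool call to move; the robot and the scene stay as the last step left them, time stands still between calls to the robot, and variables do not carry over. Pictures are saved under pics/ and viewed, and the job is handed in when it is done.

Besides the shell and the picture viewer there is one more tool, called after "Request:" as a command line: name --argument value ..., lists and objects as JSON in quotes. apply_moves: Moves the arm, as the interface text tells. Its arguments: {"type":"object","properties":{"targets":{"type":"array"}},"required":["targets"]}

```bash
ls; mkdir -p pics; cat > h.py <<'E'
import numpy as np, cv2
from workcell import bot
from scipy.spatial.transform import Rotation as R
def snap(name,fn):
    o=bot.get_obs()
    im,d=bot.camera(name)
    cv2.imwrite(f'pics/{fn}.png',cv2.cvtColor(im,cv2.COLOR_RGB2BGR)); np.savez(f'pics/{fn}.npz',im=im,d=d,T=camT(name,o))
    return im,d
def camT(name,o=None):
    p=bot.camera_params(name)
    if 'T' in p: return np.array(p['T'])
    o=o or bot.get_obs()
    W=np.eye(4);W[:3,:3]=R.from_quat(o['tool_rot']).as_matrix();W[:3,3]=o['eef_pos']
    return W@np.array(p['tool_from_camera'])
def ray(name,T,u,v):
    p=bot.camera_params(name)
    d=np.array([(u-p['cx'])/p['fx'],-(v-p['cy'])/p['fy'],-1.])
    return T[:3,3],T[:3,:3]@d
def onz(name,T,u,v,z):
    o,d=ray(name,T,u,v); return o+d*(z-o[2])/d[2]
def dep(name,T,u,v,dm):
    o,d=ray(name,T,u,v); return o+d*dm[int(round(v)),int(round(u))]
def tri(rays):
    A=np.zeros((3,3));b=np.zeros(3)
    for o,d in rays:
        d=d/np.linalg.norm(d);P=np.eye(3)-np.outer(d,d);A+=P;b+=P@o
    x=np.linalg.solve(A,b)
    return x,[np.linalg.norm(np.cross(x-o,d/np.linalg.norm(d))) for o,d in rays]
E
python3 - <<'E'
from h import *
for n in ['scene','side','wrist']: 
    snap(n,n+'0'); print(n,bot.camera_params(n))
print(bot.get_obs())
E
```

```text
pics
scene {'fx': 430.63397976377183, 'fy': 430.63397976377183, 'cx': 325.29719044300754, 'cy': 197.71191778727663, 'T': array([[ 0.91933475, -0.36508444,  0.1467548 ,  0.73941586],
       [ 0.39346872,  0.85066396, -0.34864478, -0.46746548],
       [ 0.00244577,  0.37826469,  0.92569425,  1.26446802],
       [ 0.        ,  0.        ,  0.        ,  1.        ]])}
side {'fx': 439.6365611128891, 'fy': 439.6365611128891, 'cx': 323.20805420292885, 'cy': 186.97868330006207, 'T': array([[-9.46960134e-01,  2.07233353e-01, -2.45603017e-01,
         2.35636294e-01],
       [-3.21349734e-01, -6.08478364e-01,  7.25595224e-01,
         8.97387681e-01],
       [ 9.23409446e-04,  7.66034215e-01,  6.42799136e-01,
         9.77126920e-01],
       [ 0.00000000e+00,  0.00000000e+00,  0.00000000e+00,
         1.00000000e+00]])}
wrist {'fx': 354.4130169535731, 'fy': 354.4130169535731, 'cx': 318.23783592861605, 'cy': 198.2566248597261, 'tool_from_camera': array([[ 1.44412669e-04,  2.95140003e-01, -9.55454006e-01,
        -1.42493628e-01],
       [ 3.72236654e-04,  9.55453934e-01,  2.95140037e-01,
      
[... 155 characters left out ...]
000e+00,
         1.00000000e+00]])}
{'clock': 0.15, 'joint_pos': array([ 1.22701183e+00,  2.41221080e-01,  4.02839892e-03,  1.33520445e+00,
       -3.42800900e-05,  1.57076346e+00]), 'joint_vel': array([-0.00090512, -0.00217863,  0.00282608,  0.00052758, -0.00066194,
       -0.00029116]), 'tau': array([-1.00018129e-03, -3.72636580e+01,  2.52638161e+01,  1.24051093e-02,
       -2.86059901e-05,  1.51282315e-06]), 'eef_pos': array([0.16837312, 0.47028425, 0.23062486]), 'tool_rot': array([-0.40745305,  0.57860385,  0.40678155,  0.57769228]), 'ft_force': array([-0.4766942 ,  1.12773202, -0.92387442]), 'ft_torque': array([-0.01879845,  0.04008034,  0.00972746]), 'grip_width': 0.08540169621360874}
```

View pics/scene0.png

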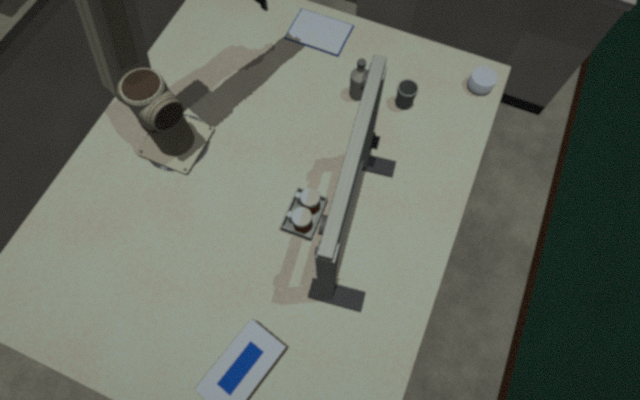

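View pics/side0.png

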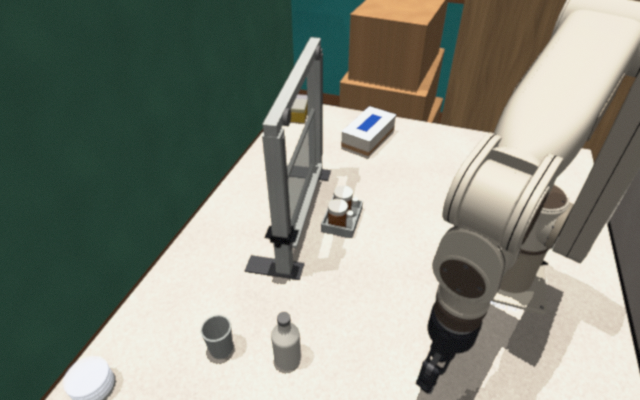

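View pics/wrist0.png

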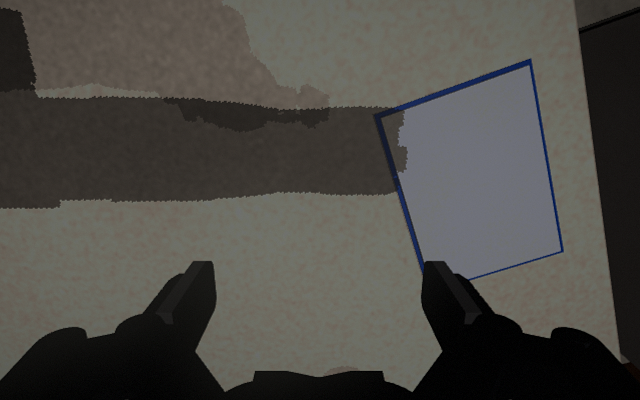

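The scene view shows the tray at about (305,213), the header running from (378,60) to (328,250), and the foot plates at (380,166) and (337,295). In the side view the black marker is at (282,235) and the tray at (342,218). I'll zoom in.

```bash
python3 - <<'E'
import cv2
a=cv2.imread('pics/scene0.png')[40:320,240:420]; cv2.imwrite('pics/scene0z.png',cv2.resize(a,None,fx=2.14,fy=2.14,interpolation=cv2.INTER_CUBIC))
a=cv2.imread('pics/side0.png')[30:290,235:375]; cv2.imwrite('pics/side0z.png',cv2.resize(a,None,fx=2.3,fy=2.3,interpolation=cv2.INTER_CUBIC))
a=cv2.imread('pics/side0.png')[160:285,235:375]; cv2.imwrite('pics/side0zz.png',cv2.resize(a,None,fx=4.5,fy=4.5,interpolation=cv2.INTER_CUBIC))
E
```

```text
(no output)
```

View pics/scene0z.png

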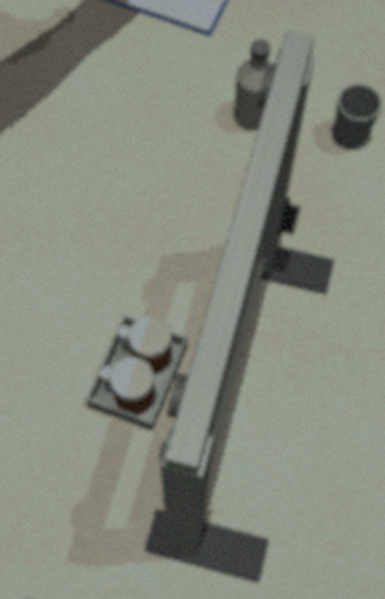

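View pics/side0zz.png

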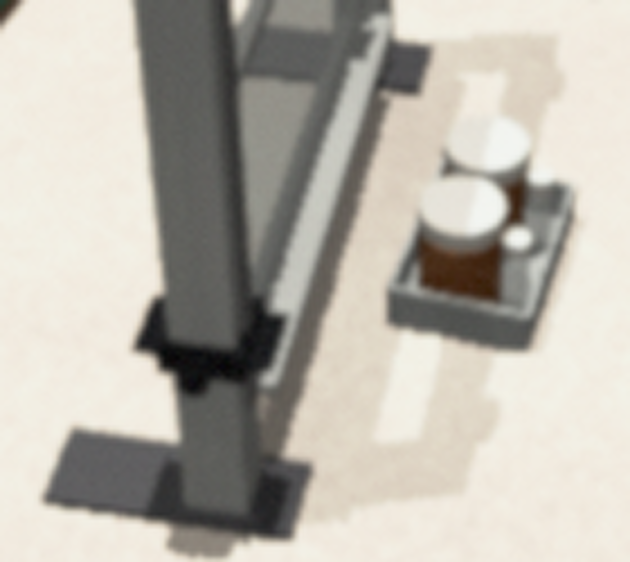

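View pics/side0z.png

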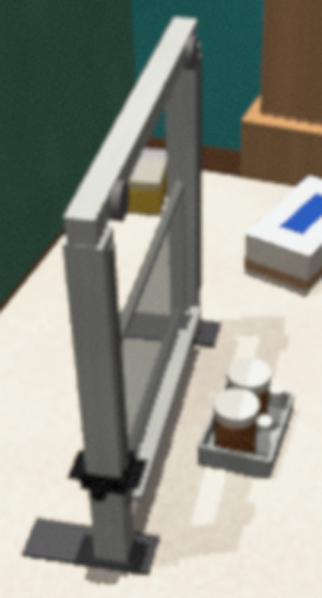

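```bash
cat > fr.py <<'E'
from h import *
Ts=camT('scene');Td=camT('side')
z=lambda u,v:(u/2.14+240,v/2.14+40)
s=lambda u,v:(u/4.5+235,v/4.5+160)
sc=[(z(158,512),-50,-190),(z(269,542),110,-190),(z(260,580),110,-250),(z(147,550),-50,-250),(z(333,257),110,250),(z(326,292),110,190)]
sd=[(s(75,430),110,190),(s(45,500),110,250),(s(293,537),-50,250),(s(312,465),-50,190)]
P=[];Q=[]
for n,T,L in(('scene',Ts,sc),('side',Td,sd)):
    for (u,v),x,y in L:
        p=onz(n,T,u,v,.008);P.append(p[:2]);Q.append([x/1e3,y/1e3])
def fit(P,Q):
    P=np.array(P);Q=np.array(Q);p0=P.mean(0);q0=Q.mean(0)
    H=(Q-q0).T@(P-p0);a=np.arctan2(H[0,1]-H[1,0],H[0,0]+H[1,1])
    Rm=np.array([[np.cos(a),-np.sin(a)],[np.sin(a),np.cos(a)]]);t=p0-Rm@q0
    return a,t,np.round((P-(Q@Rm.T+t))*1e3,1)
if __name__=='__main__':
    print(fit(P,Q));print(fit(P[:6],Q[:6]))
    # tray: scene wall-top corners z=.035; 
    for u,v in[(128,318),(187,340),(152,425),(88,403)]: print('sc',onz('scene',Ts,*z(u,v),.035))
    for u,v in[(575,190),(535,325),(390,285),(450,180)]: print('sd',onz('side',Td,*s(u,v),.035))
    for u,v in[(530,350),(390,315)]: print('sd0',onz('side',Td,*s(u,v),.0))
    # marker blade front tip (right in side), lip end
    print('lip end rays', onz('side',Td,*s(268,385),.07))
E
python3 fr.py
```

```text
(np.float64(0.15402951741121249), array([ 0.6272438 , -0.04465363]), array([[ 3.8, -4.3],
       [-0.1, -7. ],
       [-2.3,  0.9],
       [ 1.6,  2.2],
       [ 1.6, -0.7],
       [ 2.6, -1.2],
       [-4.2,  2.2],
       [-2.4,  0.6],
       [-0.2,  2.3],
       [-0.4,  4.9]]))
(np.float64(0.15049364194065015), array([ 0.62867887, -0.0460808 ]), array([[ 3.1, -2.9],
       [-1. , -5.1],
       [-2.9,  2.8],
       [ 1.1,  3.6],
       [-0.7,  1. ],
       [ 0.4,  0.5]]))
sc [ 0.45960648 -0.00751925  0.035     ]
sc [ 0.55193565 -0.00544499  0.035     ]
sc [ 0.55716762 -0.14166439  0.035     ]
sc [ 0.46184466 -0.14769021  0.035     ]
sd [ 0.45127296 -0.13503329  0.035     ]
sd [0.44218093 0.00248183 0.035     ]
sd [ 0.54488077 -0.00205125  0.035     ]
sd [ 0.53869905 -0.11655905  0.035     ]
sd0 [ 4.46716342e-01 -7.11446109e-03  1.11022302e-16]
sd0 [ 5.46900475e-01 -7.80710124e-03 -1.11022302e-16]
lip end rays [0.57624827 0.13802962 0.07      ]
```

```bash
python3 - <<'E'
from h import *
o=bot.get_obs();M=R.from_quat(o['tool_rot']).as_matrix();print(np.round(M,3)) # columns=tool axes
print('radial',o['eef_pos'][:2]/np.hypot(*o['eef_pos'][:2]))
for n in['side0','scene0']:
    f=np.load(f'pics/{n}.npz');print(n,(f['d']==0).mean())
f=np.load('pics/side0.npz');d=f['d'];T=f['T']
s=lambda u,v:(u/4.5+235,v/4.5+160)
for u,v in [(465,210),(460,330),(480,500),(230,345),(280,335),(330,180),(300,270),(280,370),(380,40)]:
    print((u,v),np.round(dep('side',T,*s(u,v),d),4))
E
```

```text
[[-0.001 -0.941  0.337]
 [-0.002  0.337  0.941]
 [-1.    -0.    -0.002]]
radial [0.33707216 0.94147881]
side0 0.00391015625
scene0 0.00416796875
(465, 210) [ 0.5019 -0.0298  0.0922]
(460, 330) [ 0.4959 -0.0057  0.0043]
(480, 500) [0.4411 0.1276 0.0012]
(230, 345) [0.5753 0.1894 0.157 ]
(280, 335) [0.5549 0.1645 0.1475]
(330, 180) [ 0.6009 -0.0399  0.0818]
(300, 270) [0.5897 0.0468 0.0801]
(280, 370) [0.5712 0.13   0.077 ]
(380, 40) [ 0.6195 -0.1975  0.0822]
```

```bash
cat > mv.py <<'E'
import sys
from h import *
def Rt(h,p): # heading, pitch below horizontal; tool y up, z right
    x=np.array([np.cos(h)*np.cos(p),np.sin(h)*np.cos(p),-np.sin(p)]);z=np.array([np.sin(h),-np.cos(h),0]);y=np.cross(z,x)
    return np.column_stack([x,y,z])
def plan(pos,h,p):
    o=bot.get_obs();M=R.from_quat(o['tool_rot']).as_matrix()
    s=M.T@(np.array(pos)-o['eef_pos'])/.25; w=R.from_matrix(M.T@Rt(h,p)).as_rotvec()/.5
    print('clk',round(o['clock'],2),'pos',np.round(o['eef_pos'],4),'F',np.round(o['ft_force'],1),'q',np.round(o['joint_pos'],2))
    print('shift',np.round(s,3),'turn',np.round(w,3),'rows',np.ceil(max(np.linalg.norm(s)*.25/.0417,np.degrees(np.linalg.norm(w)*.5)/7.16)))
if __name__=='__main__':
    a=list(map(float,sys.argv[1:]));plan(a[:3],a[3],a[4])
E
python3 mv.py .3 .35 .26 .5 1.57
python3 - <<'E'
from h import *
f=np.load('pics/side0.npz');d=f['d'];T=f['T']
for n,u,v in [('bottle',287,350),('bottletop',284,318),('beaker',217,345),('box',370,125)]: print(n,np.round(dep('side',T,u,v,d),3))
E
```

```text
clk 0.15 pos [0.1684 0.4703 0.2306] F [-0.5  1.1 -0.9] q [ 1.23  0.24  0.    1.34 -0.    1.57]
shift [-0.117 -0.658 -0.276] turn [ 4.596e+00 -3.000e-03  5.000e-03] rows 19.0
bottle [0.472 0.444 0.089]
bottletop [0.484 0.42  0.17 ]
beaker [0.631 0.473 0.069]
box [ 0.527 -0.517  0.083]
```

Request:
apply_moves --targets '[-0.1, -0.15, -0.15, 1, 0, 0, 0, -0.1, -0.3, -0.2, 1, 0, 0, 0, -0.1, -0.45, -0.25, 1, 0, 0, 0, -0.1, -0.5, -0.28, 1, 0, 0, 0, -0.1, -0.5, -0.28, 1, 0, 0, 0]'

```text
clock: 0.57
eef_pos: [0.2651, 0.3597, 0.2565]
tool_rot: [-0.249, 0.662, 0.248, 0.662]
ft_force: [-0.1, -0.8, 0.3]
grip_width: 0.0255
```

```bash
python3 mv.py .36 .2 .27 .3 1.57
```

```text
clk 0.57 pos [0.2651 0.3597 0.2565] F [-0.1 -0.8  0.3] q [ 0.94  0.13 -0.07  1.37 -0.    1.79]
shift [-0.053 -0.731 -0.134] turn [3.977e+00 2.000e-03 3.000e-03] rows 16.0
```

```bash
sed -i 's/def plan(pos,h,p):/def plan(pos,h,p,r=-0.12):/; s/M.T@Rt(h,p))/M.T@Rt(h,p)@R.from_rotvec([r,0,0]).as_matrix())/; s/a\[3\],a\[4\])/*a[3:])/' mv.py; python3 mv.py .36 .2 .27 .4 1.57
```

```text
clk 0.57 pos [0.2651 0.3597 0.2565] F [-0.1 -0.8  0.3] q [ 0.94  0.13 -0.07  1.37 -0.    1.79]
shift [-0.053 -0.731 -0.134] turn [3.537e+00 2.000e-03 3.000e-03] rows 15.0
```

Request:
apply_moves --targets '[-0.05, -0.15, -0.03, 1, 0, 0, 0, -0.05, -0.3, -0.06, 1, 0, 0, 0, -0.05, -0.45, -0.1, 1, 0, 0, 0, -0.05, -0.55, -0.12, 1, 0, 0, 0, -0.05, -0.65, -0.13, 1, 0, 0, 0]'

```text
clock: 0.98
eef_pos: [0.3463, 0.2183, 0.2687]
tool_rot: [-0.079, 0.703, 0.079, 0.703]
ft_force: [0.0, 1.0, -0.8]
grip_width: 0.0005
```

```bash
python3 mv.py .40 .14 .25 .4 1.0
```

```text
clk 0.98 pos [0.3463 0.2183 0.2687] F [ 0.   1.  -0.8] q [ 0.56  0.05 -0.13  1.4   0.    1.91]
shift [ 0.075 -0.353  0.14 ] turn [ 2.474 -0.839  0.888] rows 12.0
```

Request:
apply_moves --targets '[0, 0, 0, 1, 0, 0, 0, 0, 0, 0, 1, 0, 0, 0, 0, 0, 0, 1, 0, 0, 0, 0, 0, 0, 1, 0, 0, 0, 0, 0, 0, 1, 0, 0, 0]'

```text
clock: 1.4
eef_pos: [0.3461, 0.2198, 0.2685]
tool_rot: [0.097, 0.701, -0.097, 0.7]
ft_force: [0.6, 0.7, -0.0]
grip_width: -0.0003
```

```bash
python3 mv.py .40 .14 .25 .4 1.0
```

```text
clk 1.4 pos [0.3461 0.2198 0.2685] F [ 0.6  0.7 -0. ] q [ 0.57  0.05 -0.13  1.4   0.    2.41]
shift [ 0.074 -0.249  0.294] turn [ 1.51  -0.571  1.023] rows 8.0
```

Request:
apply_moves --targets '[0.02, -0.06, 0.07, 0.4, -0.15, 0.25, 0, 0.04, -0.12, 0.14, 0.7, -0.25, 0.5, 0, 0.05, -0.18, 0.21, 0.9, -0.35, 0.65, 0, 0.06, -0.24, 0.28, 1, -0.38, 0.68, 0, 0.07, -0.25, 0.29, 1, -0.38, 0.68, 0]'

```text
clock: 1.82
eef_pos: [0.4008, 0.138, 0.2515]
tool_rot: [0.37, 0.561, -0.155, 0.724]
ft_force: [-0.3, 1.0, 0.1]
grip_width: 0.0001
```

```bash
python3 mv.py .40 .14 .25 .3 .6
```

```text
clk 1.82 pos [0.4008 0.138  0.2515] F [-0.3  1.   0.1] q [ 0.26 -0.21 -0.48  0.93  0.1   2.62]
shift [ 0.006  0.001 -0.009] turn [ 0.645 -0.513  1.094] rows 6.0
```

Request:
apply_moves --targets '[0, 0, 0, 0.3, -0.25, 0.5, 0, 0, 0, 0, 0.6, -0.5, 0.95, 0, 0, 0, 0, 0.6, -0.5, 1, 0, 0, 0, 0, 0.6, -0.5, 1, 0, 0, 0, 0, 0.6, -0.5, 1, 0, 0, 0, 0, 0.6, -0.5, 1, 0]'

```text
clock: 2.32
eef_pos: [0.3918, 0.138, 0.2408]
tool_rot: [0.572, 0.337, -0.1, 0.741]
ft_force: [-2.3, -0.6, -3.6]
grip_width: 0.0002
```

```bash
python3 mv.py .40 .14 .25 .3 .6; python3 -c "
from h import *
snap('wrist','wr1')"
```

```text
clk 2.32 pos [0.3918 0.138  0.2408] F [-2.3 -0.6 -3.6] q [ 0.38 -0.54 -1.02  0.18 -0.06  3.04]
shift [0.004 0.049 0.01 ] turn [ 0.066 -0.026  0.12 ] rows 1.0
```

View pics/wr1.png

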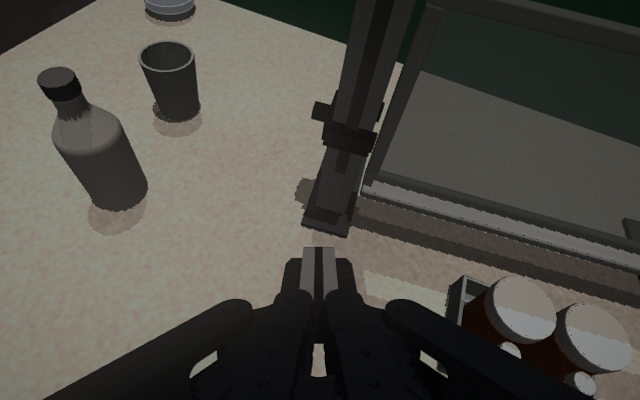

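The wrist view has the post marker at about (350,130), the lip's top face running from (365,185) to (640,260), and the tray's far-left corner at about (465,280).

```bash
python3 - <<'E'
import cv2,numpy as np
a=cv2.imread('pics/wr1.png')[80:240,290:450]; a=np.clip(a.astype(float)*2,0,255).astype('uint8');cv2.imwrite('pics/wr1z.png',cv2.resize(a,None,fx=3.7,fy=3.7,interpolation=cv2.INTER_CUBIC))
E
```

```text
(no output)
```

View pics/wr1z.png

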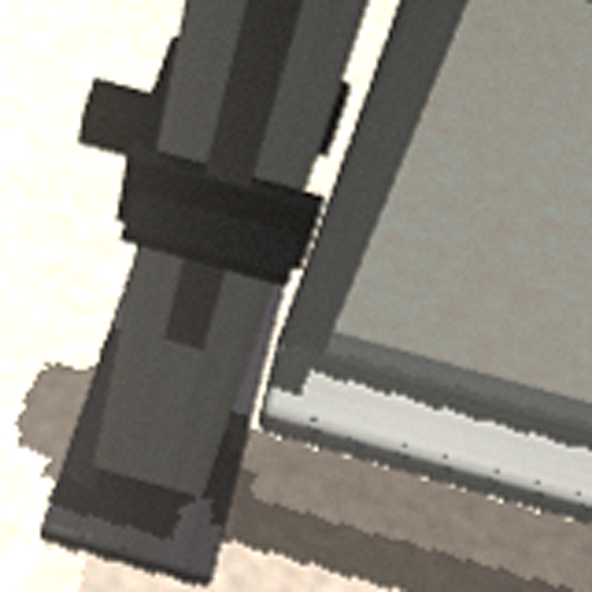

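```bash
cat > fp.py <<'E'
from h import *
import sys
a,t=0.152,np.array([.628,-.0455])
def tofr(P):
    c,s=np.cos(a),np.sin(a);Q=P[...,:2]-t
    return np.stack([Q[...,0]*c+Q[...,1]*s,-Q[...,0]*s+Q[...,1]*c,P[...,2]],-1)
def cloud(name,fn):
    f=np.load(f'pics/{fn}.npz');d=f['d'];T=f['T'];p=bot.camera_params(name)
    v,u=np.mgrid[0:400,0:640];D=np.stack([(u-p['cx'])/p['fx'],-(v-p['cy'])/p['fy'],-np.ones_like(d)],-1)
    W=T[:3,3]+(D@T[:3,:3].T)*d[...,None]; W[d==0]=np.nan
    return W,f['im']
E
python3 - <<'E'
from fp import *
W,im=cloud('wrist','wr1');F=tofr(W)*1e3
z=lambda u,v:(int(round(u/3.7+290)),int(round(v/3.7+80)))
for n,u,v in [('blade',150,215),('b',200,225),('b',280,235),('b',300,250),('b low',200,250),('b up',200,175),('clampL',110,120),('post',190,400),('lip',330,400),('lip',500,450),('lipface',400,460)]:
    x,y=z(u,v);print(n,(x,y),np.round(F[y,x],1))
for col in (330,345,360):
  print(col,[(r,*np.round(F[r,col],0).astype(int)) for r in range(118,160,2) if np.isfinite(F[r,col,0])])
for col in (420,500,600):
  print(col,[(r,*np.round(F[r,col],0).astype(int)) for r in range(185,275,2)if np.isfinite(F[r,col,0]) and abs(F[r,col,2]-80)<25])
E
```

```text
blade (331, 138) [-33.2 237.1 146.2]
b (344, 141) [-33.4 224.4 147.1]
b (366, 144) [-31.  203.7 148.3]
b (371, 148) [-26.  197.6 139.9]
b low (344, 148) [-41.3 222.6 146.2]
b up (344, 127) [-23.6 227.9 155. ]
clampL (320, 112) [ -6.  255.1 149.6]
post (341, 188) [-20.3 214.6  58.9]
lip (379, 188) [-19.9 173.7  76.7]
lip (425, 202) [-22.  120.8  76.8]
lipface (398, 204) [-30.1 148.8  70.8]
330 [(118, np.int64(-17), np.int64(243), np.int64(155)), (120, np.int64(-20), np.int64(242), np.int64(156)), (122, np.int64(-23), np.int64(242), np.int64(156)), (124, np.int64(-25), np.int64(241), np.int64(155)), (126, np.int64(-27), np.int64(241), np.int64(154)), (128, np.int64(-25), np.int64(241), np.int64(151)), (130, np.int64(-25), np.int64(240), np.int64(148)), (132, np.int64(-26), np.int64(240), np.int64(146)), (134, np.int64(-28), np.int64(239), np.int64(146)), (136, np.int64(-32), np.int64(239), np.int64(147)), (138, np.int64(-35), np.int64(238), np.int64(147)), (140, np.int64(-36), np.int64(237), np.int64(146)), (142, np.int64(-39), np.int64(237), np.int64(146)), (144, np.int64(-41), np.int
[... 4814 characters left out ...]
t64(-7), np.int64(-75), np.int64(79)), (239, np.int64(-7), np.int64(-78), np.int64(76)), (241, np.int64(-11), np.int64(-76), np.int64(77)), (243, np.int64(-13), np.int64(-76), np.int64(76)), (245, np.int64(-15), np.int64(-76), np.int64(77)), (247, np.int64(-19), np.int64(-74), np.int64(77)), (249, np.int64(-21), np.int64(-74), np.int64(77)), (251, np.int64(-23), np.int64(-74), np.int64(76)), (253, np.int64(-27), np.int64(-72), np.int64(78)), (255, np.int64(-29), np.int64(-73), np.int64(76)), (257, np.int64(-32), np.int64(-72), np.int64(77)), (259, np.int64(-33), np.int64(-73), np.int64(75)), (261, np.int64(-33), np.int64(-76), np.int64(72)), (263, np.int64(-34), np.int64(-77), np.int64(70))]
```

```bash
python3 mv.py .47 .08 .12 .14 .45
```

```text
clk 2.37 pos [0.3942 0.1392 0.2445] F [ 0.   0.3 -0.2] q [ 0.38 -0.54 -1.01  0.19 -0.06  3.04]
shift [ 0.477 -0.305  0.275] turn [ 0.236 -0.339  0.376] rows 4.0
```

Request:
apply_moves --targets '[0.12, -0.08, 0.07, 0.06, -0.08, 0.1, 0, 0.24, -0.16, 0.14, 0.12, -0.17, 0.19, 0, 0.36, -0.24, 0.21, 0.18, -0.25, 0.28, 0, 0.47, -0.3, 0.27, 0.24, -0.34, 0.38, 0, 0.47, -0.3, 0.27, 0.24, -0.34, 0.38, 0, 0.47, -0.3, 0.27, 0.24, -0.34, 0.38, 0]'

```text
clock: 2.87
eef_pos: [0.5435, 0.11, 0.2031]
tool_rot: [0.632, 0.219, -0.108, 0.735]
ft_force: [-0.2, 0.4, -0.1]
grip_width: -0.0002
```

```bash
python3 mv.py .54 .073 .033 .14 .45
```

```text
clk 2.87 pos [0.5435 0.11   0.2031] F [-0.2  0.4 -0.1] q [ 0.26  0.02 -1.08 -0.61 -0.11  3.08]
shift [ 0.283 -0.632  0.07 ] turn [-0.009  0.005  0.057] rows 5.0
```

```bash
cat > ik.py <<'E'
import numpy as np
from scipy.optimize import least_squares
D=[(.241,.004,1.335,.4995,.2306),(.13,-.07,1.37,.4469,.2565),(.05,-.13,1.40,.4094,.2687),(-.21,-.48,.93,.424,.2515),(-.54,-1.02,.18,.4154,.2408),(.02,-1.08,-.61,.5545,.2031)]
def rows(q1,q2,q3):
    e=q1-q2;p=e+q3;s,c=np.sin,np.cos
    return np.array([[s(q1),c(e),s(e),c(p),0],[c(q1),-s(e),c(e),-s(p),1]])
A=np.vstack([rows(*d[:3]) for d in D]);b=np.hstack([d[3:] for d in D])
K=np.linalg.lstsq(A,b,rcond=None)[0]
def ik(r,z,p):
    f=lambda q:rows(*q)@K-[r,z]
    def g(q): return np.r_[f(q),(q[0]-q[1]+q[2]-p)*.3]
    best=None
    for x0 in([0,-.5,.5],[.5,-.8,0],[.5,0,.3],[1,0,0],[-.4,-1,.2]):
        s=least_squares(g,x0,bounds=([-1.05,-1.09,-1.99],[1.87,1.28,2.15]))
        if best is None or s.cost<best.cost:best=s
    return best.x,best.fun
if __name__=='__main__':
    print(K,A@K-b)
    for r,z,p in[(.545,.033,.45),(.545,.033,.7),(.545,.033,1.),(.61,.033,.45),(.61,.033,.7),(.61,.033,.3),(.61,.12,.45),(.61,.12,.3),(.61,.12,.7),(.645,.02,.6),(.645,.02,.8),(.5,.02,.8),(.45,.02,.6),(.45,.02,.9),(.45,.02,1.1),(.45,.02,1.3)]:
        q,f=ik(r,z,p);print(r,z,p,np.round(q,2),np.round(f,3))
E
python3 ik.py
```

```text
[0.49936086 0.3909458  0.0069146  0.40855641 0.24034627] [ 0.00083365  0.00105149  0.00268619 -0.00045498 -0.00233505 -0.00134402
 -0.0014266  -0.00116736  0.00057696  0.00296218 -0.00053686 -0.0010473 ]
0.545 0.033 0.45 [ 0.64 -1.09 -1.17] [0.043 0.002 0.034]
0.545 0.033 0.7 [ 0.45 -1.09 -0.84] [0.002 0.    0.002]
0.545 0.033 1.0 [ 0.28 -0.81 -0.09] [-0.  0.  0.]
0.61 0.033 0.45 [ 0.82 -1.09 -1.46] [0. 0. 0.]
0.61 0.033 0.7 [ 0.49 -0.94 -0.72] [-0.  0.  0.]
0.61 0.033 0.3 [ 1.08 -1.09 -1.87] [ 0.007 -0.003 -0.001]
0.61 0.12 0.45 [ 0.46 -1.08 -1.08] [-0.  0.  0.]
0.61 0.12 0.3 [ 0.64 -1.09 -1.39] [0.019 0.001 0.01 ]
0.61 0.12 0.7 [ 0.23 -0.87 -0.39] [-0.  0.  0.]
0.645 0.02 0.6 [ 0.64 -0.92 -0.96] [-0.  0.  0.]
0.645 0.02 0.8 [ 0.48 -0.77 -0.45] [-0.  0.  0.]
0.5 0.02 0.8 [ 0.35 -1.09 -0.61] [0.006 0.002 0.008]
0.45 0.02 0.6 [ 0.26 -1.09 -0.52] [0.048 0.022 0.068]
0.45 0.02 0.9 [ 0.21 -1.09 -0.37] [0.007 0.004 0.011]
0.45 0.02 1.1 [ 0.17 -0.94 -0.02] [-0.  0.  0.]
0.45 0.02 1.3 [ 0.22 -0.73  0.35] [-0.  0.  0.]
```

```bash
python3 mv.py .54 .075 .033 .14 .7; python3 -c "
from ik import *
for a in [(.565,.033,.65),(.58,.033,.6),(.6,.033,.6),(.61,.12,.6)]: print(a,*np.round(ik(*a),3))"
```

```text
clk 2.87 pos [0.5435 0.11   0.2031] F [-0.2  0.4 -0.1] q [ 0.26  0.02 -1.08 -0.61 -0.11  3.08]
shift [ 0.284 -0.631  0.063] turn [-0.011  0.064 -0.44 ] rows 5.0
(0.565, 0.033, 0.65) [ 0.53  -1.09  -0.969] [0. 0. 0.]
(0.58, 0.033, 0.6) [ 0.599 -1.089 -1.088] [-0.  0.  0.]
(0.6, 0.033, 0.6) [ 0.593 -1.037 -1.03 ] [0. 0. 0.]
(0.61, 0.12, 0.6) [ 0.288 -0.959 -0.647] [0. 0. 0.]
```

Request:
apply_moves --targets '[0.05, -0.1, 0.02, 0, 0.02, -0.2, 0, 0.1, -0.2, 0.03, 0, 0.04, -0.3, 0, 0.1, -0.25, 0.03, 0, 0.06, -0.44, 0, 0.1, -0.25, 0.03, 0, 0.06, -0.44, 0]'

```text
clock: 3.2
eef_pos: [0.5374, 0.0932, 0.1362]
tool_rot: [0.605, 0.3, -0.181, 0.715]
ft_force: [0.4, 0.5, 1.2]
grip_width: 0.0001
```

```bash
python3 mv.py .54 .075 .033 .14 .7
```

```text
clk 3.2 pos [0.5374 0.0932 0.1362] F [0.4 0.5 1.2] q [ 0.2   0.07 -0.97 -0.34 -0.05  3.07]
shift [ 0.268 -0.32   0.037] turn [-0.015  0.003  0.012] rows 3.0
```

Request:
apply_moves --targets '[0.09, -0.11, 0.01, 0, 0, 0, 0, 0.18, -0.21, 0.02, 0, 0, 0, 0, 0.26, -0.31, 0.035, 0, 0, 0, 0, 0.26, -0.31, 0.035, 0, 0, 0, 0, 0.26, -0.31, 0.035, 0, 0, 0, 0]'

```text
clock: 3.62
eef_pos: [0.5381, 0.0762, 0.0326]
tool_rot: [0.605, 0.302, -0.183, 0.714]
ft_force: [-0.3, 0.9, 0.5]
grip_width: -0.0002
```

```bash
python3 mv.py .594 .083 .035 .14 .6; python3 -c "
from h import *
snap('wrist','wr2');snap('side','sd2')"
```

```text
clk 3.62 pos [0.5381 0.0762 0.0326] F [-0.3  0.9  0.5] q [ 0.14  0.44 -1.08 -0.81 -0.    3.03]
shift [0.165 0.153 0.021] turn [-0.017 -0.022  0.221] rows 2.0
```

View pics/wr2.png

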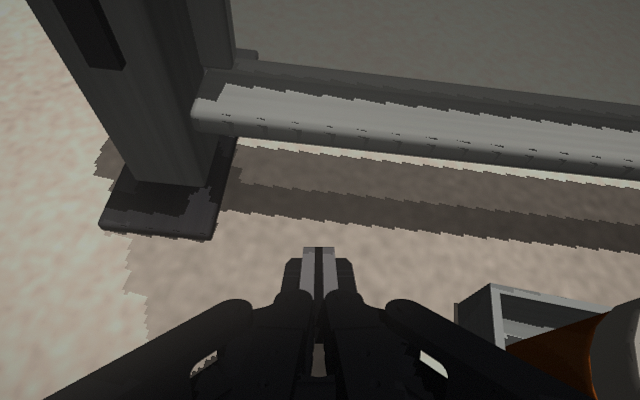

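View pics/sd2.png

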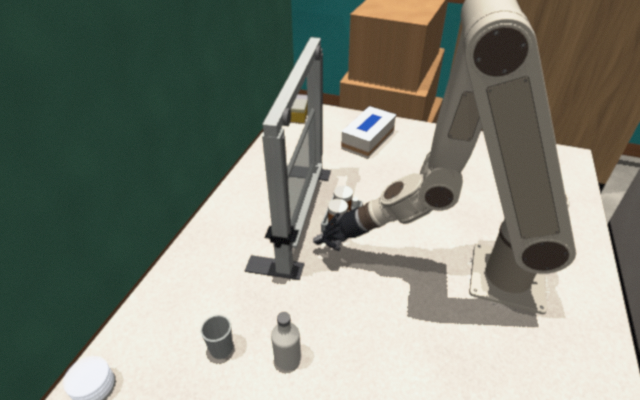

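The fingertips at (318,250) point under the lip, clear of both the post foot and the tray wall at (490,285).

Request:
apply_moves --targets '[0.06, 0.02, 0.01, -0.01, -0.01, 0.1, 0, 0.12, 0.07, 0.015, -0.01, -0.02, 0.2, 0, 0.18, 0.13, 0.02, -0.02, -0.02, 0.22, 0, 0.18, 0.13, 0.02, -0.02, -0.02, 0.22, 0, 0.18, 0.13, 0.02, -0.02, -0.02, 0.22, 0]'

```text
clock: 4.13
eef_pos: [0.5965, 0.0834, 0.0388]
tool_rot: [0.619, 0.259, -0.139, 0.728]
ft_force: [-0.3, 0.1, -0.3]
grip_width: -0.0001
```

```bash
python3 mv.py .596 .083 .10 .14 .6; python3 -c "
from h import *
snap('wrist','wr3')"
```

```text
clk 4.13 pos [0.5965 0.0834 0.0388] F [-0.3  0.1 -0.3] q [ 0.14  0.58 -1.03 -1.03  0.    3.02]
shift [-0.136  0.202  0.026] turn [ 0.002  0.002 -0.035] rows 2.0
```

View pics/wr3.png

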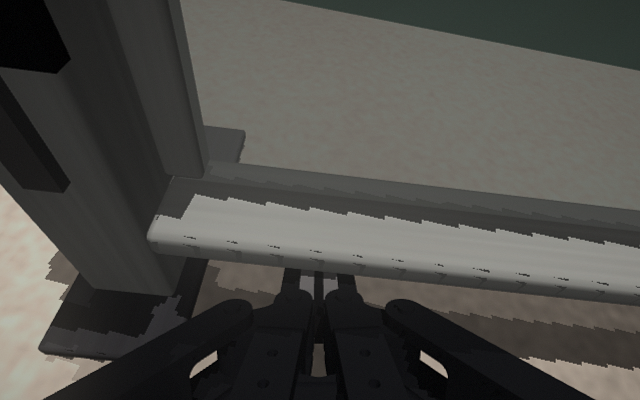

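Request:
apply_moves --targets '[-0.011, 0.017, 0.002, 0, 0, 0, 0, -0.022, 0.033, 0.004, 0, 0, 0, 0, -0.033, 0.05, 0.006, 0, 0, 0, 0, -0.044, 0.066, 0.008, 0, 0, 0, 0, -0.044, 0.066, 0.008, 0, 0, 0, 0, -0.044, 0.066, 0.008, 0, 0, 0, 0]'

```text
clock: 4.68
eef_pos: [0.5937, 0.0825, 0.0536]
tool_rot: [0.618, 0.262, -0.143, 0.728]
ft_force: [-1.0, -0.1, -0.6]
grip_width: -0.0003
```

```bash
cat > lip.py <<'E'
import sys
from fp import *
# side view: lip top height minus clamp top / blade
fn=sys.argv[1];snap('side',fn);W,im=cloud('side',fn);F=tofr(W)*1e3
def st(m): 
    z=F[...,2][m]; return m.sum(),np.round(np.nanmedian(z),1)
x,y,z=F[...,0],F[...,1],F[...,2]
np.seterr(all='ignore')
lip=(x>-30)&(x<-8)&(abs(y)<170)&(z>60)&(z<220)
h,e=np.histogram(z[lip],bins=np.arange(60,222,2));k=h.argmax()
m=lip&(abs(z-e[k]-1)<4)
for lo,hi in((-170,-60),(-60,40),(40,100),(100,170)):
    mm=m&(y>lo)&(y<hi);print('lip top',lo,hi,st(mm))
bl=(x>-41)&(x<-28)&(y>200)&(y<240)&(z>130)&(z<160);print('blade',st(bl), [round(float(q),1) for q in np.nanpercentile(z[bl],[10,50,90])])
cl=(abs(x)<35)&(y>190)&(y<260)&(z>130)&(z<175)&(im.max(-1)<45);print('dark',cl.sum(),np.nanpercentile(z[cl],[5,50,95]))
o=bot.get_obs();print(o['eef_pos'],o['ft_force'],o['clock'])
E
python3 lip.py sd4
```

```text
lip top -170 -60 (np.int64(132), np.float64(92.2))
lip top -60 40 (np.int64(140), np.float64(91.8))
lip top 40 100 (np.int64(99), np.float64(91.7))
lip top 100 170 (np.int64(89), np.float64(91.4))
blade (np.int64(62), np.float64(148.7)) [146.5, 148.7, 150.8]
dark 214 [140.90871238 151.05110619 159.07170298]
[0.59388435 0.08252755 0.05339955] [-0.65908848 -0.01303262 -0.0476879 ] 4.7333
```

```bash
sed -i "s/snap('side',fn);/(len(sys.argv)>2 or snap('side',fn));/" lip.py; python3 lip.py side0 x; python3 lip.py sd5
```

```text
lip top -170 -60 (np.int64(141), np.float64(79.2))
lip top -60 40 (np.int64(148), np.float64(79.4))
lip top 40 100 (np.int64(99), np.float64(79.1))
lip top 100 170 (np.int64(79), np.float64(78.9))
blade (np.int64(57), np.float64(148.5)) [146.2, 148.5, 150.6]
dark 217 [139.78398394 150.3204024  159.97827747]
[0.59388435 0.08252755 0.05339955] [-0.65908848 -0.01303262 -0.0476879 ] 4.7333
lip top -170 -60 (np.int64(128), np.float64(91.7))
lip top -60 40 (np.int64(142), np.float64(91.3))
lip top 40 100 (np.int64(98), np.float64(91.7))
lip top 100 170 (np.int64(89), np.float64(91.3))
blade (np.int64(57), np.float64(148.9)) [147.0, 148.9, 150.7]
dark 206 [139.133222   151.0242158  159.48663336]
[0.59403067 0.08253499 0.05324659] [ 0.3175783   0.11666772 -0.32359516] 4.7833
```

```bash
python3 mv.py .597 .083 .0935 .14 .6
```

```text
clk 4.78 pos [0.594  0.0825 0.0532] F [ 0.3  0.1 -0.3] q [ 0.14  0.52 -1.02 -0.95  0.    3.02]
shift [-0.08   0.139  0.017] turn [ 0.     0.001 -0.017] rows 1.0
```

Request:
apply_moves --targets '[-0.007, 0.012, 0.001, 0, 0, 0, 0, -0.014, 0.024, 0.003, 0, 0, 0, 0, -0.021, 0.036, 0.005, 0, 0, 0, 0, -0.028, 0.048, 0.006, 0, 0, 0, 0, -0.035, 0.06, 0.007, 0, 0, 0, 0, -0.042, 0.072, 0.008, 0, 0, 0, 0, -0.049, 0.084, 0.01, 0, 0, 0, 0, -0.056, 0.096, 0.012, 0, 0, 0, 0, -0.063, 0.108, 0.013, 0, 0, 0, 0, -0.07, 0.12, 0.015, 0, 0, 0, 0, -0.075, 0.13, 0.016, 0, 0, 0, 0, -0.08, 0.139, 0.017, 0, 0, 0, 0]'

```text
clock: 5.78
eef_pos: [0.5942, 0.0826, 0.0913]
tool_rot: [0.617, 0.264, -0.145, 0.727]
ft_force: [-7.3, -1.6, -2.9]
grip_width: 0.0004
```

```bash
python3 lip.py sd6;python3 mv.py .595 .083 .1135 .14 .6
```

```text
lip top -170 -60 (np.int64(129), np.float64(129.3))
lip top -60 40 (np.int64(153), np.float64(129.4))
lip top 40 100 (np.int64(102), np.float64(129.4))
lip top 100 170 (np.int64(134), np.float64(129.0))
blade (np.int64(57), np.float64(148.3)) [146.1, 148.3, 150.6]
dark 213 [140.51120601 150.75600541 159.25471486]
[0.59456547 0.08261681 0.09195439] [-8.5654664  -1.43687474 -2.41634274] 5.8333
clk 5.83 pos [0.5946 0.0826 0.092 ] F [-8.6 -1.4 -2.4] q [ 0.14  0.37 -1.   -0.77  0.    3.02]
shift [-0.047  0.072  0.007] turn [ 0.    -0.001 -0.007] rows 1.0
```

Request:
apply_moves --targets '[-0.007, 0.011, 0.001, 0, 0, 0, 0, -0.014, 0.022, 0.002, 0, 0, 0, 0, -0.021, 0.033, 0.003, 0, 0, 0, 0, -0.028, 0.044, 0.004, 0, 0, 0, 0, -0.035, 0.054, 0.005, 0, 0, 0, 0, -0.041, 0.063, 0.006, 0, 0, 0, 0, -0.047, 0.072, 0.007, 0, 0, 0, 0, -0.05, 0.076, 0.007, 0, 0, 0, 0, -0.052, 0.08, 0.007, 0, 0, 0, 0]'

```text
clock: 6.58
eef_pos: [0.5947, 0.0827, 0.1152]
tool_rot: [0.617, 0.264, -0.145, 0.727]
ft_force: [-8.6, -2.9, -3.6]
grip_width: 0.0001
```

```bash
python3 lip.py sd7;python3 mv.py .595 .083 .1204 .14 .6
```

```text
lip top -170 -60 (np.int64(140), np.float64(153.8))
lip top -60 40 (np.int64(152), np.float64(153.7))
lip top 40 100 (np.int64(108), np.float64(153.4))
lip top 100 170 (np.int64(138), np.float64(153.8))
blade (np.int64(57), np.float64(148.5)) [146.2, 148.5, 150.6]
dark 213 [139.76014894 150.60168552 158.9744237 ]
[0.5948281  0.0827627  0.11547529] [-7.96649416 -2.41216379 -3.41031533] 6.6333
clk 6.63 pos [0.5948 0.0828 0.1155] F [-8.  -2.4 -3.4] q [ 0.14  0.29 -0.98 -0.67  0.    3.02]
shift [-0.01   0.017  0.001] turn [-0.     0.002 -0.006] rows 1.0
```

Request:
apply_moves --targets '[-0.002, 0.003, 0, 0, 0, 0, 0, -0.004, 0.006, 0, 0, 0, 0, 0, -0.006, 0.009, 0, 0, 0, 0, 0, -0.008, 0.012, 0, 0, 0, 0, 0, -0.009, 0.014, 0.001, 0, 0, 0, 0, -0.009, 0.014, 0.001, 0, 0, 0, 0]'

```text
clock: 7.13
eef_pos: [0.5948, 0.0828, 0.1193]
tool_rot: [0.617, 0.264, -0.145, 0.727]
ft_force: [-7.9, -3.2, -2.6]
grip_width: -0.0003
```

```bash
python3 lip.py sd8;python3 -c "
from h import *
snap('wrist','wr8');snap('scene','sc8')"
```

```text
lip top -170 -60 (np.int64(135), np.float64(158.1))
lip top -60 40 (np.int64(152), np.float64(157.8))
lip top 40 100 (np.int64(103), np.float64(157.6))
lip top 100 170 (np.int64(138), np.float64(157.6))
blade (np.int64(58), np.float64(148.6)) [146.5, 148.6, 150.2]
dark 216 [140.8218921  150.65769162 159.22185293]
[0.59484148 0.08276226 0.11937592] [-7.68279773 -3.41723346 -2.15553891] 7.1833
```

View pics/wr8.png

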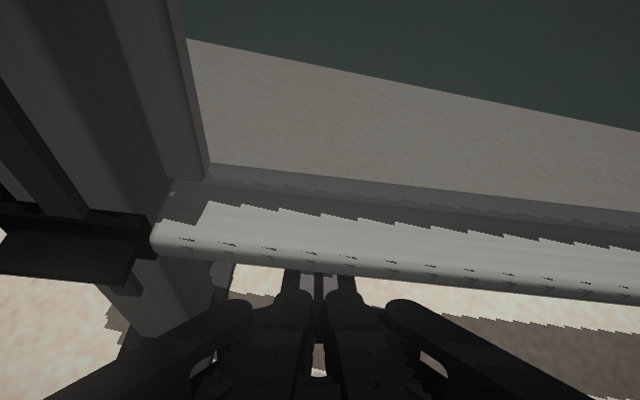

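Both the marker blade at (75,255) and the lip are in this view, so I can compare their heights directly.

```bash
cat > wl.py <<'E'
import sys
from fp import *
np.seterr(all='ignore')
W,im=cloud('wrist',sys.argv[1]);F=tofr(W)*1e3;x,y,z=F[...,0],F[...,1],F[...,2]
bl=(x>-40)&(x<-30)&(y>203)&(y<240)&(abs(z-147)<6);print('blade top',bl.sum(),np.nanpercentile(z[bl],[10,50,90]))
ct=(x>-26)&(x<-18)&(y>200)&(y<240)&(abs(z-155)<6);print('clamp top',ct.sum(),np.nanmedian(z[ct]))
h,e=np.histogram(z[(x>-28)&(x<-10)&(y>-100)&(y<185)&(z>60)],bins=np.arange(60,220,1));k=e[h.argmax()]
for lo,hi in((-60,40),(40,100),(100,185)):
    m=(x>-27)&(x<-11)&(y>lo)&(y<hi)&(abs(z-k)<5);print('lip top',lo,hi,m.sum(),np.nanmedian(z[m]))
E
python3 wl.py wr8; python3 wl.py wr1
```

```text
blade top 3059 [146.0360668  146.76700802 147.50459177]
clamp top 3009 155.87069483838164
lip top -60 40 2305 155.57054167171285
lip top 40 100 5836 155.56754749059962
lip top 100 185 8929 155.566689004418
blade top 298 [145.90849958 146.62575452 147.29559676]
clamp top 412 155.9235789361781
lip top -60 40 1053 76.64351736491504
lip top 40 100 612 76.59978323079437
lip top 100 185 848 76.64170029696565
```

Request:
apply_moves --targets '[-0.001, 0.002, 0, 0, 0, 0, 0, -0.002, 0.003, 0, 0, 0, 0, 0, -0.003, 0.0045, 0, 0, 0, 0, 0, -0.003, 0.0045, 0, 0, 0, 0, 0, -0.003, 0.0045, 0, 0, 0, 0, 0]'

```text
clock: 7.7
eef_pos: [0.5949, 0.0828, 0.1207]
tool_rot: [0.617, 0.263, -0.145, 0.727]
ft_force: [-7.6, -2.4, -2.8]
grip_width: 0.0003
```

```bash
python3 lip.py sd9;python3 -c "
from h import *
snap('wrist','wr9')"; python3 wl.py wr9; python3 mv.py .595 .083 .100 .14 .6
```

```text
lip top -170 -60 (np.int64(140), np.float64(159.3))
lip top -60 40 (np.int64(151), np.float64(159.3))
lip top 40 100 (np.int64(105), np.float64(159.2))
lip top 100 170 (np.int64(140), np.float64(159.2))
blade (np.int64(58), np.float64(149.0)) [146.5, 149.0, 150.8]
dark 211 [139.97783631 151.12475832 159.37191154]
[0.5948641  0.08280695 0.12068199] [-7.46997202 -3.58872964 -1.93647575] 7.75
blade top 3041 [146.00447813 146.72746168 147.50101107]
clamp top 2897 155.8135341256037
lip top -60 40 2286 156.92421902240616
lip top 40 100 5859 156.9211013788312
lip top 100 185 8898 156.93644908155113
clk 7.8 pos [0.5949 0.0828 0.1207] F [-7.7 -2.7 -1.6] q [ 0.14  0.27 -0.97 -0.64  0.    3.02]
shift [ 0.047 -0.067 -0.009] turn [-0.     0.003 -0.006] rows 1.0
```

Request:
apply_moves --targets '[0, -0.01, 0, 0, 0, 0, 0, 0, -0.03, 0, 0, 0, 0, 0, 0, -0.06, 0, 0, 0, 0, 0, -0.03, -0.08, 0, 0, 0, 0, 0, -0.1, -0.08, 0, 0, 0, 0, 0, -0.2, -0.08, 0, 0, 0, 0, 0, -0.3, -0.05, 0, 0, 0, 0, 0, -0.3, -0.05, 0, 0, 0, 0, 0]'

```text
clock: 8.47
eef_pos: [0.5298, 0.073, 0.1603]
tool_rot: [0.619, 0.259, -0.139, 0.728]
ft_force: [1.1, -0.5, 1.4]
grip_width: 0.0002
```

```bash
python3 lip.py sd10;python3 -c "
from h import *
snap('wrist','wr10');snap('scene','sc10')"; python3 wl.py wr10; python3 mv.py .40 .05 .22 .05 1.2
```

```text
lip top -170 -60 (np.int64(138), np.float64(159.3))
lip top -60 40 (np.int64(156), np.float64(159.5))
lip top 40 100 (np.int64(105), np.float64(158.8))
lip top 100 170 (np.int64(141), np.float64(159.2))
blade (np.int64(57), np.float64(148.6)) [146.5, 148.6, 150.2]
dark 218 [140.04807152 150.59331718 159.24640984]
[0.53031224 0.07305368 0.15919218] [0.88592008 0.0530289  0.84822381] 8.5167
blade top 1001 [145.98328956 146.69607481 147.32143251]
clamp top 1226 155.80599792578448
lip top -60 40 3118 156.91171894615871
lip top 40 100 2125 156.89050863429563
lip top 100 185 3152 156.92394518976715
clk 8.62 pos [0.5297 0.0729 0.1558] F [ 0.8 -0.5 -0.8] q [ 0.13  0.06 -1.09 -0.55  0.01  3.02]
shift [-0.58  -0.08   0.008] turn [ 0.144  0.031 -1.227] rows 5.0
```

View pics/wr10.png

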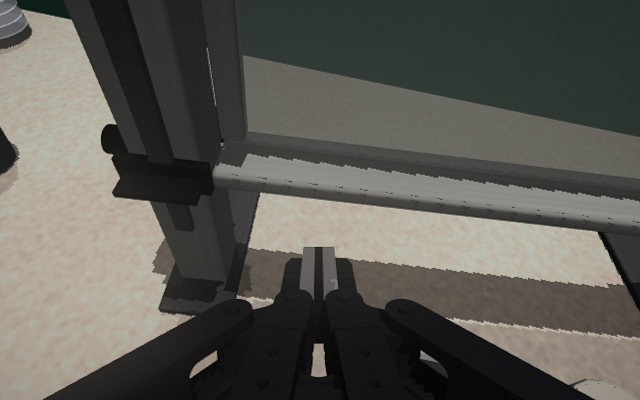

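```bash
python3 mv.py .45 -.05 .22 .0 1.2
```

```text
clk 8.62 pos [0.5297 0.0729 0.1558] F [ 0.8 -0.5 -0.8] q [ 0.13  0.06 -1.09 -0.55  0.01  3.02]
shift [-0.463 -0.053  0.439] turn [ 0.223 -0.032 -1.234] rows 6.0
```

Request:
apply_moves --targets '[-0.12, 0.02, 0.02, 0, 0, -0.1, 0, -0.24, 0.05, 0.07, 0.05, 0, -0.3, 0, -0.33, 0.03, 0.17, 0.1, 0, -0.5, 0, -0.4, -0.01, 0.27, 0.15, 0, -0.75, 0, -0.44, -0.04, 0.37, 0.2, 0, -0.95, 0, -0.46, -0.05, 0.44, 0.22, -0.03, -1, 0, -0.46, -0.05, 0.44, 0.22, -0.03, -1, 0]'

```text
clock: 9.2
eef_pos: [0.4498, -0.0519, 0.2192]
tool_rot: [0.571, 0.394, -0.339, 0.635]
ft_force: [2.0, -0.2, -0.5]
grip_width: -0.0001
```

```bash
python3 -c "
from h import *
snap('wrist','wr11')"; python3 mv.py .45 -.05 .22 .0 1.2
```

```text
clk 9.25 pos [ 0.4521 -0.0543  0.2222] F [ 3.8 -0.1  2.7] q [-0.19 -0.19 -0.58  0.71  0.1   2.86]
shift [ 0.004 -0.01  -0.019] turn [-0.005 -0.006 -0.215] rows 1.0
```

View pics/wr11.png

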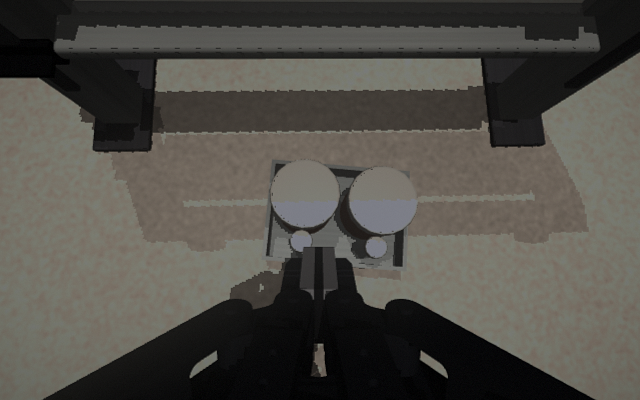

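The tray is at about (267..410, 160..268) in the picture and the whole lip shows along row 50. I'll measure the tray from the depth cloud, using the wall-top rim.

```bash
cat > tray.py <<'E'
import sys
from fp import *
np.seterr(all='ignore')
cam,fn=sys.argv[1:3]
if len(sys.argv)<4: snap(cam,fn)
W,im=cloud(cam,fn)
v,u=np.mgrid[0:400,0:640]
box=(W[...,0]>.38)&(W[...,0]<.82)&(abs(W[...,1]+.06)<.17)
m=box&(W[...,2]>.030)&(W[...,2]<.0395)
if cam=='wrist': m&=(v<275)
n,l,s,c=cv2.connectedComponentsWithStats(m.astype('uint8'),connectivity=8)
P=W[m];med=np.median(P[:,:2],0);P=P[np.hypot(*(P[:,:2]-med).T)<.1]
r=cv2.minAreaRect((P[:,:2]*1e3).astype(np.float32));B=cv2.boxPoints(r)
print('n',len(P),'rect',r,'rim z',np.median(P[:,2]));print('corners',np.round(B,1).tolist());print('frame',np.round(tofr(np.c_[B/1e3,np.zeros(4)])[:,:2]*1e3,1).tolist())
b=box&(abs(W[...,2])<.012);print('bench',np.nanmedian(W[...,2][b]))
j=box&(abs(W[...,2]-.09)<.008);print('jar top z',j.sum(),np.median(W[...,2][j]),W[j][:,:2].mean(0))
E
python3 tray.py wrist wr12; python3 tray.py side side0 x; python3 tray.py scene scene0 x
cat > frame.py <<'E'
from fp import *
np.seterr(all='ignore')
W,_=cloud('wrist','wr12');F=tofr(W)*1e3
m=(abs(F[...,0]+30)<8)&(abs(F[...,1])<180)&(abs(F[...,2]-151)<4)
y,x=F[m][:,1],F[m][:,0];print(m.sum(),np.polyfit(y,x,1))
m=(F[...,2]>150)&(F[...,2]<165)&(abs(F[...,0]+10)<30)
# lip ends
g=m&(F[...,0]<-12)&(F[...,0]>-28);print('lip y ext',np.nanpercentile(F[g][:,1],[0.2,99.8]))
E
python3 frame.py
```

```text
n 1328 rect ((499.8650207519531, -71.81404113769531), (100.22212982177734, 140.17556762695312), 2.055957794189453) rim z 0.034783015828216496
corners [[447.29998779296875, -3.5999999046325684], [452.29998779296875, -143.6999969482422], [552.5, -140.10000610351562], [547.4000244140625, 0.0]]
frame [[-172.3, 68.8], [-188.5, -70.4], [-89.0, -82.0], [-72.7, 57.2]]
bench -0.0001042063388853598
jar top z 7573 0.08977270901881024 [ 0.50662199 -0.07098417]
n 211 rect ((500.20220947265625, -58.181190490722656), (100.76427459716797, 117.09030151367188), 2.3759825229644775) rim z 0.03553595219107486
corners [[447.3999938964844, -1.7999999523162842], [452.29998779296875, -118.80000305175781], [553.0, -114.5999984741211], [548.0999755859375, 2.4000000953674316]]
frame [[-171.9, 70.6], [-184.8, -45.8], [-84.6, -56.9], [-71.7, 59.4]]
bench 0.002378226289673213
jar top z 615 0.09151554397410377 [ 0.53287668 -0.06486931]
n 210 rect ((501.51605224609375, -71.5575942993164), (101.88680267333984, 140.91123962402344), 2.509941577911377) rim z 0.034366218407301474
corners [[447.5, -3.4000000953674316], [453.70001220703125, -144.1999969482422], [555.5, -139.6999969482422], [549.2999877929688, 1.100000023841858]]
frame [[-172.0, 68.9], [-187.2, -71.1], [-85.9, -82.2], [-70.7, 57.9]]
bench -0.0006780506236885309
jar top z 639 0.08878233243314582 [ 0.51456746 -0.07168782]
3150 [ 1.15915741e-02 -3.25123593e+01]
lip y ext [-213.13162522  224.99000393]
```

```bash
sed -i 's/^a,t=.*/a,t=0.141,np.array([.6255,-.0459])/' fp.py
cat > pf.py <<'E'
import sys
from mv import *
import fp,ik
# frame x,y (mm), z, pitch, roll
X,Y,Z,p,r=map(float,sys.argv[1:6])
c,s=np.cos(fp.a),np.sin(fp.a);w=fp.t+[c*X/1e3-s*Y/1e3,s*X/1e3+c*Y/1e3]
q,f=ik.ik(np.hypot(*w)-0,Z,p);print('world',np.round(w,4),'ik',np.round(q,2),np.round(f,3))
plan([*w,Z],fp.a,p,r)
o=bot.get_obs();print('now frame',np.round(fp.tofr(o['eef_pos'])*1e3,1),'width',o['grip_width'])
E
python3 pf.py -225 -6 .10 1.1 0;for x in "-185 -6 .009 .95 0" "-100 -6 .009 .8 0" "13 -6 .009 .66 0"; do python3 pf.py $x|head -1;done
```

```text
world [ 0.4036 -0.0835] ik [-0.11 -0.9   0.31] [ 0. -0.  0.]
clk 9.3 pos [ 0.4536 -0.0528  0.2212] F [ 0.7 -0.5 -0.3] q [-0.18 -0.19 -0.59  0.7   0.1   2.86]
shift [ 0.334 -0.415  0.08 ] turn [-0.015  0.096 -0.023] rows 4.0
now frame [-171.2   17.3  221.2] width -6.725681687020284e-05
world [ 0.4432 -0.0778] ik [ 0.25 -1.09 -0.37] [0.003 0.001 0.004]
world [ 0.5273 -0.0659] ik [ 0.44 -1.06 -0.7 ] [-0.  0.  0.]
world [ 0.6392 -0.05  ] ik [ 0.61 -0.9  -0.85] [-0.  0.  0.]
```

Request:
apply_moves --targets '[-0.04, -0.14, 0.04, 0, 0.05, -0.02, 0.3, -0.06, -0.28, 0.08, 0, 0.1, -0.02, 0.6, 0.05, -0.36, 0.08, 0, 0.1, -0.02, 1, 0.2, -0.4, 0.08, -0.01, 0.1, -0.02, 1, 0.33, -0.415, 0.08, -0.01, 0.1, -0.02, 1, 0.33, -0.415, 0.08, -0.01, 0.1, -0.02, 1, 0.33, -0.415, 0.08, -0.01, 0.1, -0.02, 1]'

```text
clock: 9.88
eef_pos: [0.3972, -0.0792, 0.0949]
tool_rot: [0.575, 0.416, -0.326, 0.624]
ft_force: [-0.6, -0.2, 0.2]
grip_width: 0.0833
```

```bash
python3 pf.py -225 -6 .01 1.1 0; python3 -c "
from h import *
snap('wrist','wr13')"
```

```text
world [ 0.4036 -0.0835] ik [ 0.15 -1.04 -0.09] [-0.  0.  0.]
clk 9.88 pos [ 0.3972 -0.0792  0.0949] F [-0.6 -0.2  0.2] q [-0.37 -0.08 -0.87  0.37  0.23  2.68]
shift [ 0.314 -0.131  0.024] turn [-0.    -0.02   0.015] rows 3.0
now frame [-230.8   -0.8   94.9] width 0.08332985815410876
```

View pics/wr13.png

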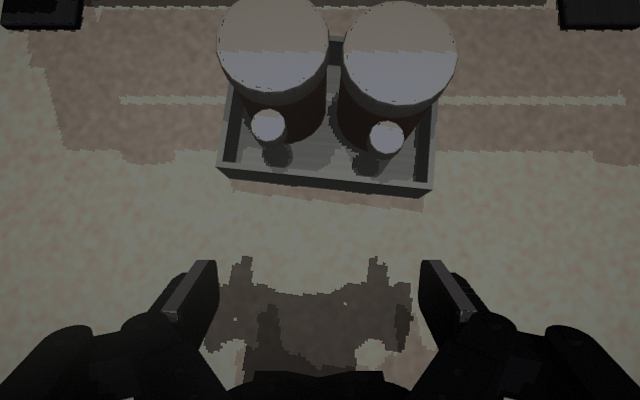

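Both open fingers, at (205,280) and (435,280), straddle the tray's centre line just behind its near wall (row 185). Now I'll lower them.

Request:
apply_moves --targets '[0.1, -0.04, 0.01, 0, 0, 0, 1, 0.2, -0.08, 0.02, 0, -0.01, 0.01, 1, 0.28, -0.115, 0.024, 0, -0.02, 0.015, 1, 0.314, -0.131, 0.024, 0, -0.02, 0.015, 1, 0.314, -0.131, 0.024, 0, -0.02, 0.015, 1]'

```text
clock: 10.35
eef_pos: [0.4068, -0.0851, 0.0135]
tool_rot: [0.576, 0.408, -0.325, 0.63]
ft_force: [0.5, 0.5, 0.2]
grip_width: 0.0854
```

```bash
python3 pf.py -200 -6 .010 1.05 0; python3 pf.py -150 -6 .010 .92 0; python3 -c "
from h import *
snap('side','sd14')"
```

```text
world [ 0.4283 -0.0799] ik [ 0.19 -1.04 -0.18] [0. 0. 0.]
clk 10.35 pos [ 0.4068 -0.0851  0.0135] F [0.5 0.5 0.2] q [-0.37  0.15 -0.99  0.    0.22  2.68]
shift [ 0.053  0.072 -0.008] turn [0.003 0.008 0.087] rows 1.0
now frame [-222.1   -8.    13.5] width 0.08539195933138888
world [ 0.4778 -0.0729] ik [ 0.31 -1.06 -0.45] [-0.  0.  0.]
clk 10.35 pos [ 0.4068 -0.0851  0.0135] F [0.5 0.5 0.2] q [-0.37  0.15 -0.99  0.    0.22  2.68]
shift [ 0.145  0.25  -0.008] turn [0.003 0.008 0.347] rows 2.0
now frame [-222.1   -8.    13.5] width 0.08539195933138888
```

View pics/sd14.png

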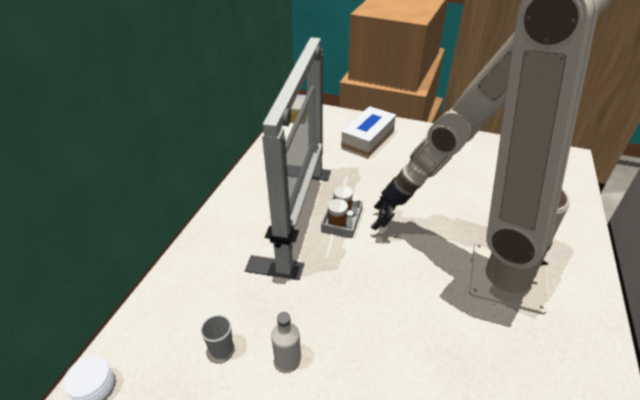

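Request:
apply_moves --targets '[0.016, 0.028, -0.001, 0, 0, 0.04, 1, 0.032, 0.055, -0.002, 0, 0, 0.08, 1, 0.048, 0.083, -0.003, 0, 0, 0.12, 1, 0.064, 0.111, -0.004, 0, 0.004, 0.16, 1, 0.08, 0.139, -0.005, 0, 0.005, 0.2, 1, 0.097, 0.167, -0.006, 0, 0.006, 0.24, 1, 0.113, 0.195, -0.007, 0, 0.007, 0.28, 1, 0.129, 0.222, -0.008, 0, 0.008, 0.31, 1, 0.145, 0.25, -0.008, 0, 0.008, 0.347, 1, 0.145, 0.25, -0.008, 0, 0.008, 0.347, 1]'

```text
clock: 11.23
eef_pos: [0.4794, -0.0739, 0.0122]
tool_rot: [0.61, 0.356, -0.267, 0.656]
ft_force: [-0.8, -0.7, 0.7]
grip_width: 0.0853
```

```bash
python3 pf.py -80 -6 .010 .82 0; python3 tray.py scene sc15;python3 -c "
from h import *
snap('wrist','wr15')"
```

```text
world [ 0.5471 -0.0631] ik [ 0.43 -0.99 -0.6 ] [-0.  0.  0.]
clk 11.23 pos [ 0.4794 -0.0739  0.0122] F [-0.8 -0.7  0.7] q [-0.32  0.3  -1.01 -0.34  0.27  2.76]
shift [ 0.174  0.212 -0.005] turn [0.005 0.004 0.192] rows 2.0
now frame [-148.6   -7.2   12.2] width 0.08527292187922612
n 180 rect ((512.3045654296875, -69.90890502929688), (117.81166076660156, 137.81993103027344), 10.696420669555664) rim z 0.03448197715888113
corners [[441.6000061035156, -13.100000381469727], [467.20001220703125, -148.60000610351562], [583.0, -126.69999694824219], [557.4000244140625, 8.699999809265137]]
frame [[-177.4, 58.3], [-171.1, -79.4], [-53.5, -74.0], [-59.7, 63.7]]
bench -0.0006662425999997001
jar top z 808 0.08907937776812458 [ 0.51222809 -0.06908002]
```

View pics/wr15.png

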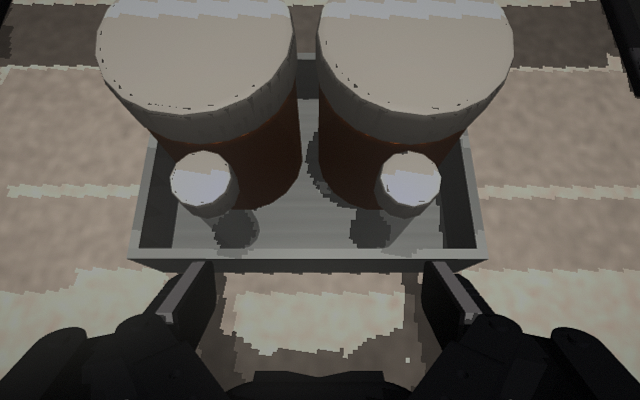

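The near wall (row 258, level in the picture) is flush against both fingertips, and the tray has squared up to the frame. I'll measure it and carry on.

```bash
cat > near.py <<'E'
import sys
from fp import *
np.seterr(all='ignore')
W,im=cloud('wrist',sys.argv[1]);F=tofr(W)*1e3
x,y,z=F[...,0],F[...,1],F[...,2]
for lo,hi in((-70,-62),(-30,-5),(-5,20),(48,56)):
    m=(abs(z-35)<2.0)&(y>lo)&(y<hi)&(np.mgrid[0:400,0:640][0]<270)
    print(lo,m.sum(),'near x',np.nanpercentile(x[m],[2,98]) if m.sum() else None)
m=(abs(z-35)<1.5)&(abs(y)<90)&(np.mgrid[0:400,0:640][0]<262);print('y ext',np.nanpercentile(y[m],[1,99]))
E
python3 near.py wr15
```

```text
-70 850 near x [-150.03627474  -98.26045067]
-30 1014 near x [-150.2327813  -101.75280665]
-5 1089 near x [-150.25225304  -50.95485293]
48 224 near x [-150.31942879 -146.53115586]
y ext [-72.33760191  67.29324019]
```

Request:
apply_moves --targets '[0.017, 0.021, 0, 0, 0, 0.02, 1, 0.035, 0.042, -0.001, 0, 0, 0.04, 1, 0.052, 0.064, -0.001, 0, 0, 0.06, 1, 0.07, 0.085, -0.002, 0, 0, 0.08, 1, 0.087, 0.106, -0.002, 0, 0, 0.1, 1, 0.104, 0.127, -0.003, 0, 0, 0.12, 1, 0.122, 0.148, -0.003, 0, 0, 0.14, 1, 0.139, 0.17, -0.004, 0, 0, 0.16, 1, 0.157, 0.191, -0.004, 0, 0, 0.18, 1, 0.174, 0.212, -0.005, 0, 0, 0.192, 1]'

```text
clock: 12.17
eef_pos: [0.5448, -0.0626, 0.0084]
tool_rot: [0.626, 0.328, -0.237, 0.667]
ft_force: [-10.0, -1.7, 8.1]
grip_width: 0.0854
```

```bash
python3 pf.py -25 -6 .010 .70 0; python3 -c "
from h import *
snap('wrist','wr16')"; python3 near.py wr16
```

```text
world [ 0.6016 -0.0554] ik [ 0.56 -0.96 -0.82] [-0.  0.  0.]
clk 12.17 pos [ 0.5448 -0.0626  0.0084] F [-10.   -1.7   8.1] q [-0.26  0.42 -0.95 -0.51  0.27  2.84]
shift [0.151 0.172 0.003] turn [0.001 0.002 0.247] rows 2.0
now frame [-82.2  -5.2   8.4] width 0.08537653000651632
-70 1343 near x [-85.80626951 -29.70746009]
-30 1161 near x [-86.06227577 -37.38212313]
-5 1196 near x [-86.0324073   12.79865117]
48 251 near x [-86.10817116 -81.73643016]
y ext [-70.75474075  68.80763881]
```

View pics/wr16.png

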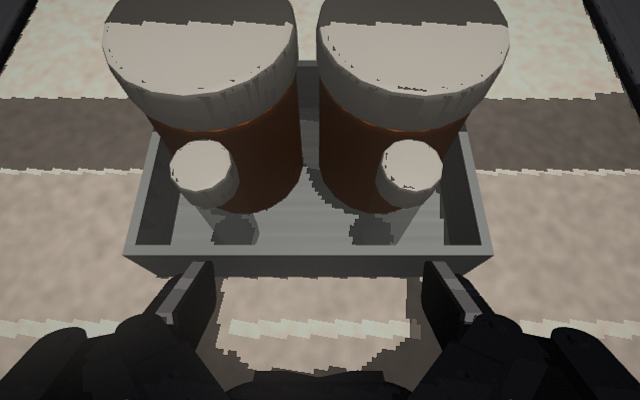

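```bash
python3 pf.py -25 -6 .014 .70 0
```

```text
world [ 0.6016 -0.0554] ik [ 0.55 -0.96 -0.81] [-0.  0.  0.]
clk 12.22 pos [ 0.5464 -0.0626  0.0088] F [-1.9 -0.2 -1. ] q [-0.26  0.42 -0.95 -0.51  0.27  2.84]
shift [0.136 0.177 0.002] turn [0.003 0.001 0.244] rows 2.0
now frame [-80.6  -5.4   8.8] width 0.0854621561420026
```

Request:
apply_moves --targets '[0.013, 0.024, 0, 0, 0, 0.03, 1, 0.028, 0.042, 0, 0, 0, 0.06, 1, 0.043, 0.061, 0, 0, 0, 0.09, 1, 0.058, 0.08, 0, 0, 0, 0.12, 1, 0.073, 0.1, 0, 0, 0, 0.15, 1, 0.088, 0.118, 0.001, 0, 0, 0.17, 1, 0.104, 0.138, 0.001, 0, 0, 0.2, 1, 0.12, 0.158, 0.002, 0, 0, 0.22, 1, 0.136, 0.177, 0.002, 0, 0, 0.244, 1]'

```text
clock: 12.97
eef_pos: [0.601, -0.0552, 0.0128]
tool_rot: [0.645, 0.289, -0.196, 0.68]
ft_force: [-3.3, 0.1, -1.2]
grip_width: 0.0852
```

```bash
python3 pf.py 8 -6 .014 .66 0; python3 -c "
from h import *
snap('wrist','wr17');snap('side','sd17')"; python3 near.py wr17; python3 lip.py sd17 x|head -3
```

```text
world [ 0.6343 -0.0507] ik [ 0.59 -0.91 -0.84] [-0.  0.  0.]
clk 12.97 pos [ 0.601  -0.0552  0.0128] F [-3.3  0.1 -1.2] q [-0.23  0.54 -0.92 -0.72  0.28  2.89]
shift [0.1   0.09  0.001] turn [0.002 0.001 0.083] rows 1.0
now frame [-25.6  -5.8  12.8] width 0.08516943449340068
-70 794 near x [-31.06338084  28.25770996]
-30 700 near x [-31.18798662  22.50032808]
-5 697 near x [-31.3321554   68.34079967]
48 99 near x [-31.37331149 -27.42527401]
y ext [-70.95129568  68.36569949]
lip top -170 -60 (np.int64(143), np.float64(159.3))
lip top -60 40 (np.int64(153), np.float64(159.1))
lip top 40 100 (np.int64(108), np.float64(158.9))
```

View pics/wr17.png

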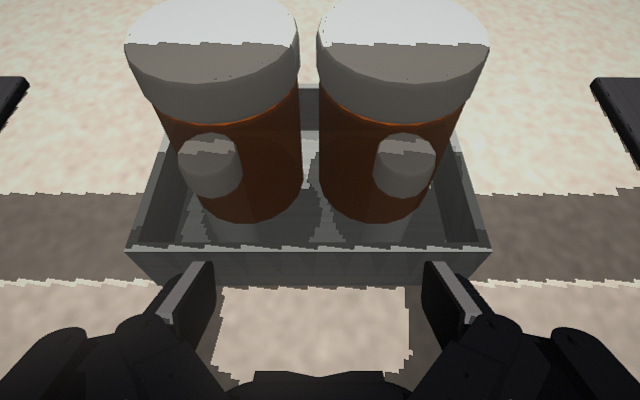

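View pics/sd17.png

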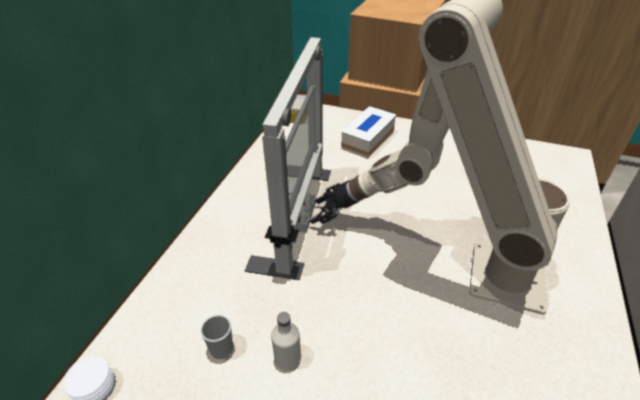

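```bash
python3 pf.py 19 -6 .014 .62 0
```

```text
world [ 0.6452 -0.0492] ik [ 0.64 -0.91 -0.92] [-0.  0.  0.]
clk 13.07 pos [ 0.6023 -0.0552  0.0136] F [-0.8  0.5 -0.2] q [-0.23  0.54 -0.91 -0.72  0.28  2.89]
shift [0.132 0.113 0.   ] turn [0.004 0.    0.158] rows 2.0
now frame [-24.3  -6.   13.6] width 0.08563017388831781
```

Request:
apply_moves --targets '[0.014, 0.012, 0, 0, 0, 0.02, 1, 0.03, 0.026, 0, 0, 0, 0.04, 1, 0.046, 0.04, 0, 0, 0, 0.06, 1, 0.062, 0.053, 0, 0, 0, 0.08, 1, 0.078, 0.067, 0, 0, 0, 0.1, 1, 0.092, 0.079, 0, 0, 0, 0.12, 1, 0.105, 0.09, 0, 0, 0, 0.13, 1, 0.116, 0.099, 0, 0, 0, 0.14, 1, 0.125, 0.107, 0, 0, 0, 0.15, 1, 0.132, 0.113, 0, 0, 0, 0.158, 1, 0.132, 0.113, 0, 0, 0, 0.158, 1]'

```text
clock: 13.98
eef_pos: [0.6443, -0.0492, 0.0141]
tool_rot: [0.656, 0.263, -0.168, 0.687]
ft_force: [-4.2, -1.3, 2.5]
grip_width: 0.0853
```

```bash
python3 pf.py 20 -6 .014 .62 0; python3 -c "
from h import *
snap('wrist','wr18')"; python3 near.py wr18; python3 lip.py sd18|head -3
```

```text
world [ 0.6461 -0.049 ] ik [ 0.64 -0.9  -0.92] [-0.  0.  0.]
clk 13.98 pos [ 0.6443 -0.0492  0.0141] F [-4.2 -1.3  2.5] q [-0.21  0.62 -0.87 -0.84  0.28  2.93]
shift [0.006 0.004 0.   ] turn [0.003 0.001 0.001] rows 1.0
now frame [18.1 -5.9 14.1] width 0.08530350515130916
-70 1056 near x [11.28217489 70.61324225]
-30 1100 near x [11.05298364 62.35735888]
-5 1109 near x [ 11.01977639 109.71383773]
48 224 near x [10.77794319 15.42792284]
y ext [-71.05425456  68.47861541]
lip top -170 -60 (np.int64(139), np.float64(159.3))
lip top -60 40 (np.int64(156), np.float64(158.9))
lip top 40 100 (np.int64(105), np.float64(158.8))
```

View pics/wr18.png

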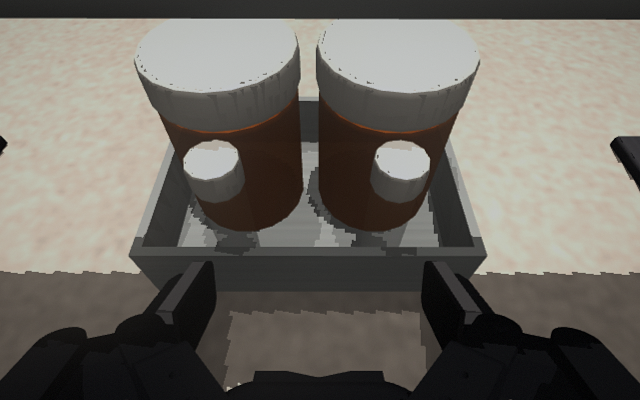

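Request:
apply_moves --targets '[0.004, 0.004, 0, 0, 0, 0, 1, 0.009, 0.007, 0, 0, 0, 0, 1, 0.014, 0.011, 0, 0, 0, 0, 1, 0.014, 0.011, 0, 0, 0, 0, 1, 0.014, 0.011, 0, 0, 0, 0, 1]'

```text
clock: 14.5
eef_pos: [0.6483, -0.0486, 0.014]
tool_rot: [0.656, 0.263, -0.168, 0.687]
ft_force: [-6.1, -1.1, 2.5]
grip_width: 0.0854
```

```bash
python3 -c "
from h import *
snap('wrist','wr19')"; python3 near.py wr19; python3 pf.py -45 -6 .02 .7 0;  python3 pf.py -140 -6 .04 .95 0
```

```text
-70 1058 near x [15.32433816 75.14505286]
-30 1134 near x [15.02050794 65.78507316]
-5 1098 near x [ 15.04573496 113.7019858 ]
48 228 near x [14.82601798 19.32181186]
y ext [-71.1023173   68.44069664]
world [ 0.5818 -0.0582] ik [ 0.52 -1.01 -0.83] [-0.  0.  0.]
clk 14.55 pos [ 0.6483 -0.0486  0.014 ] F [-5.4 -1.2  3.2] q [-0.2   0.62 -0.86 -0.83  0.28  2.93]
shift [-0.233 -0.137  0.   ] turn [ 0.003  0.001 -0.157] rows 2.0
now frame [22.2 -5.9 14. ] width 0.08567470106371515
world [ 0.4877 -0.0715] ik [ 0.2  -0.98 -0.22] [-0.  0.  0.]
clk 14.55 pos [ 0.6483 -0.0486  0.014 ] F [-5.4 -1.2  3.2] q [-0.2   0.62 -0.86 -0.83  0.28  2.93]
shift [-0.588 -0.293  0.   ] turn [ 0.003  0.001 -0.657] rows 4.0
now frame [22.2 -5.9 14. ] width 0.08567470106371515
```

Request:
apply_moves --targets '[-0.03, -0.02, 0, 0, 0, 0, 1, -0.09, -0.055, 0, 0, 0, -0.04, 1, -0.16, -0.095, 0, 0, 0, -0.1, 1, -0.233, -0.137, 0, 0, 0, -0.157, 1, -0.32, -0.17, 0, 0, 0, -0.28, 1, -0.41, -0.21, 0, 0, 0, -0.4, 1, -0.5, -0.25, 0, 0, 0, -0.53, 1, -0.588, -0.293, 0, 0, 0, -0.657, 1, -0.588, -0.293, 0, 0, 0, -0.657, 1]'

```text
clock: 15.3
eef_pos: [0.4864, -0.0717, 0.0416]
tool_rot: [0.604, 0.367, -0.279, 0.65]
ft_force: [0.4, 0.4, 0.0]
grip_width: 0.0857
```

```bash
python3 pf.py -200 -6 .20 .8 0; python3 lip.py sd20; python3 -c "
from h import *
snap('wrist','wr20');snap('scene','sc20')"; python3 tray.py scene sc20 x;python3 tray.py side sd20 x; python3 tray.py wrist wr20 x; python3 wl.py wr20
```

```text
world [ 0.4283 -0.0799] ik [-0.36 -0.96  0.2 ] [ 0. -0.  0.]
clk 15.3 pos [ 0.4864 -0.0717  0.0416] F [0.4 0.4 0. ] q [-0.3   0.2  -0.93 -0.13  0.25  2.78]
shift [-0.652  0.177  0.001] turn [0.002 0.003 0.302] rows 5.0
now frame [-141.4   -6.    41.6] width 0.08570798468659838
lip top -170 -60 (np.int64(137), np.float64(159.6))
lip top -60 40 (np.int64(156), np.float64(159.2))
lip top 40 100 (np.int64(109), np.float64(159.1))
lip top 100 170 (np.int64(137), np.float64(159.3))
blade (np.int64(56), np.float64(149.0)) [146.5, 149.0, 151.1]
dark 214 [141.01284128 150.98633706 158.94846146]
[ 0.48879496 -0.07197749  0.04207175] [1.73352704 0.69011781 0.47941064] 15.35
n 223 rect ((692.3560791015625, -37.88116455078125), (99.8293228149414, 141.77330017089844), 8.130126953125) rim z 0.034151448863295464
corners [[632.9000244140625, 25.200000762939453], [653.0, -115.0999984741211], [751.7999877929688, -101.0], [731.7000122070312, 39.400001525878906]]
frame [[17.3, 69.4], [17.5, -72.4], [117.3, -72.3], [117.2, 69.5]]
bench -0.0007176741641171658
jar top z 760 0.08936830889555758 [ 0.66418058 
[... 404 characters left out ...]
r top z 86 0.0917988016182899 [ 0.52280394 -0.0389699 ]
n 2760 rect ((646.1736450195312, -44.23741149902344), (14.356267929077148, 140.5084991455078), 8.235379219055176) rim z 0.033956437231388484
corners [[629.0, 24.299999237060547], [649.0999755859375, -114.80000305175781], [663.2999877929688, -112.69999694824219], [643.2000122070312, 26.299999237060547]]
frame [[13.3, 69.0], [13.7, -71.5], [28.1, -71.5], [27.7, 69.0]]
bench -0.000156085551805768
jar top z 7638 0.0945790297992851 [ 0.45771347 -0.07389164]
blade top 0 nan
clamp top 0 nan
lip top -60 40 0 nan
lip top 40 100 0 nan
lip top 100 185 0 nan
  return np.nanmean(a, axis, out=out, keepdims=keepdims)
  return np.nanmean(a, axis, out=out, keepdims=keepdims)
```

View pics/wr20.png

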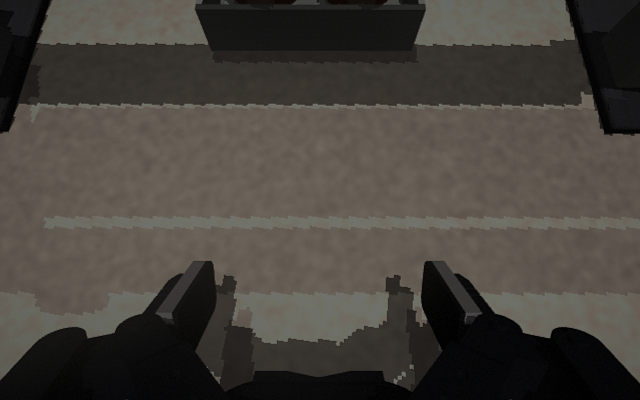

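View pics/sc20.png

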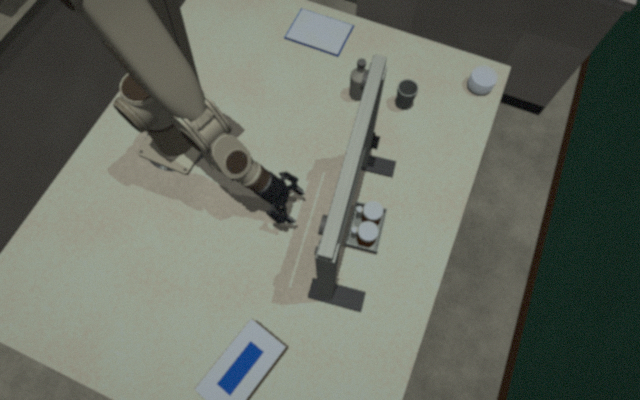

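The tray stands upright past the sash at (368,225), square to the frame. The sash is holding its height, the other objects haven't moved, and the arm is clear.

```bash
python3 -c "
from h import *
o=bot.get_obs();print(o['clock'],o['ft_force']);print(bot.job_done())"
```

```text
15.45 [ 0.00374793 -0.35983943  0.66750135]
the job is handed in; nothing more can be done
None
```

The sash is raised to the marker and the loaded tray stands just past it on the far side. I handed the job in at about 15.5 s, with the arm touching nothing.

- **Sash:** I pushed it up under the lip with the shut fingers. After the fingers came away, the wrist camera put the lip's underside at about 144.9 mm and the marker at about 144.7 mm. The side camera showed the same height (within about 0.5 mm) after the tray push. I could not repeat the wrist check then, because the sash was out of that view.
- **Tray:** I pushed it with both fingertips open, so it squared up to the frame as it slid, and it stayed upright. Its near face is 14–17 mm beyond the panel's centre plane, so all of it is clear of both the panel and the lip. The scene camera reads about 17 mm and the wrist camera about 14–15 mm, which fits the stated calibration error.
- **Other objects:** the bottle, beaker and glove box look unmoved in the last scene picture. I did not measure their positions again.
- **Forces:** the largest wrist force I read was about 13 N, in one reading during the tray push.
- **Failed or disagreeing checks:**
  - The side camera reads heights about 2.4 mm higher than the wrist camera, for the lip and the marker alike, so I compared the two within each view.
  - The last side-camera fit of the tray failed, because the frame hid most of the tray.
  - An earlier scene-camera fit, taken during the push, was spoiled by the gripper being in view.

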